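# Load a taper chuck into the setting stand

## Robot

A 6-joint arm with a two-finger parallel gripper is mounted at the origin on the work surface. World frame = base frame: x ahead of the robot, y to its left, z up, the work surface at z = 0. Lengths are in m, angles in rad, forces in N, time in s.
With the tool pointing down it reaches from about 0.4 to 0.825 m from the base axis. Payload 7 kg.
Tool frame: the origin (TCP) lies midway between the tips of the shut fingers; the grasp point (between the pads) lies hold_point_z behind it (hold_point_z is the distance from the TCP to the grasp point, in m); z points along the fingers, y is the direction in which the jaws open and shut (so a half turn about z gives the same grasp; the last joint's range is limited). The gripper opens to 88 mm and grips with 3 to 60 N. Pads are 19 mm wide; open, the fingers measure 130 mm over their backs; the gripper's body (78 mm by 193 mm) begins 47 mm behind the grasp point.
Start: joints at [1.635, 0.359, 0.012, 0, -1.224, -0.288], TCP at [0.15, 0.658, 0.227] pointing down, gripper open.
Joint ranges: [-3.07, 3.07], [-1.43, 2.12], [-1.02, 1.25], [-3.03, 1.67], [-3.05, -0], [-3.03, 3.03]. Speed limits (rad/s): [2.39, 2.39, 3.01, 3.14, 3.14, 3.14].

## Interface

Orientations are given as [roll, pitch, yaw] about the fixed x, y, z axes, in that order (R = Rz(yaw) Ry(pitch) Rx(roll)).
In Python, from station import * gives the robot as it stands. The module is installed in compiled form; this text tells all that it offers.
- The arm moves only by the tool arm_command, never from a script. Its arguments are lists of equal length, an entry for each row: "fingers": the closure, from -1 (fully open) to 1 (shut); "dp": the shift along the world's x, y, z in m, a list of three; "roll": the turn about the world's z in rad. In form: {"fingers": [fingers, ...], "dp": [[x, y, z], ...], "roll": [roll, ...]}. A call has 1 to 8 rows; each row shifts and turns the pose as measured when the row begins; what a row does not reach is not made up. A row lasts 1/10 s, in which the tool goes at most 50 mm and 8.59 degrees, less where a joint would pass 70% of its speed; a pose out of reach is approached as far as the arm can. A call is refused whole if a number of a shift passes 0.05 or a number of a turn 0.15, either way. A call with a gripper value outside its range is refused whole. The fingers move at their own pace and stop on an object; "newtons" is the grip in N (left out, the last holds). Time passes only in rows, so rows that do not move let the fingers close. It gives the time, the measured TCP pose, the force and the opening at its end, in the units of the state.
- get_state(): the state, without advancing time (a new reading comes with each control period).
- grab_frame(name): name is "scene" or "top" or "wrist"; returns the picture (420x560x3 uint8, blue, green, red); there is no depth.
- calibration(name): a dict with "fx", "fy", "cx", "cy" (pixels), "R" (3x3) and "t" (3): a world point X has camera coordinates R X + t; the wrist camera has in their place "hand_eye" (4x4, takes a point from camera to tool coordinates, whose origin is the TCP and whose axes are the flange's). Camera axes: x right, y down, z forward; pixel columns grow to the right and rows downward; lengths in m; the calibration is good to about 2 mm. A picture is of the moment at which its call begins: read the wrist's pose just before it. calibration takes no time and is no camera call.
- job_done(): hands the job in, once; it reports no verdict.
The state is a dict: "t": time; "q": joint angles; "qd": joint speeds; "joint_efforts": joint torques, N m; "eef_pos": TCP position; "ee_rot": TCP orientation; "force": force on the tool from outside, world axes, zero at the start; "moment": the same for the moment, N m; "width": finger opening in m.
Only numpy, scipy, OpenCV 4.12 (cv2) and the standard library are available. Lean on these libraries where they do the work, as an engineer would, in place of code of your own. Each camera call takes 0.05 s, during which the arm holds its last target.

## Task

Pull the dust plug out of the tapered mouth of the tool setting stand and leave it lying or standing in the wooden tray. Then take the short, stout collet chuck (not the long slim arbor beside it) out of the rack and lower it gently, cone first and upright, into the stand's taper until its flange lies flush on the stand, and let go; do not drop or ram it, and leave the arbor, wrench, oil can and ring gauge where they are.

Things in the scene. Friction and masses are not known exactly. Their poses are not given: they have to be found in the camera images.
- stand: tool setting stand, bolted down, never moves in an episode: grey square base 130 x 130 x 20 mm, and on its centre an upright steel sleeve, rim 80 mm above the bench, 69 mm across outside at the rim, with a conical bore open at the top. Origin: centre of the base's underside, on the bench; z up
- stand_mouth (a point): centre of the mouth of the stand's conical bore, in the plane of its flat rim, 80 mm above the bench. The bore is 41 mm across here and narrows to 25 mm over a depth of 56 mm. At the start the dust plug sits in it
- plug: black plastic dust plug, loose, 80 g, 64 mm high: cone at the bottom (33 mm across at its lower end, 40 mm at the top, 24 mm high), flange 56 mm across (24 to 30 mm above the origin), cylindrical knob to grip, 36 mm across (30 to 64 mm above the origin). Origin: centre of the cone's lower end; z up through the knob. Starts in the stand, flange on the rim; lifts straight out without force
- tray: dark wooden tray, fixed, open at the top: 150 mm along its x, 190 mm along its y, 35 mm high, walls and floor 5 mm thick. Origin: centre of its underside, on the bench; z up
- rack: aluminium rack, fixed: a level plate 100 mm along its x, 230 mm along its y, top face 85 mm above the bench, on an end plate at each y end. Two holes 47 mm across at y = -60 and +60 mm on its centre line; the chuck hangs by its flange in one, the arbor in the other, either way round, with some 3 mm of play. Origin: centre of its footprint on the bench; z up
- chuck: steel collet chuck, the part to load, loose, 0.55 to 0.85 kg, 119 mm high, round: cone at the bottom (24 mm across at its lower end, 40 mm at the top, 55 mm high), flange 60 mm across (55 to 67 mm above the origin), stout dark cylindrical nose to grip, 46 mm across (67 to 119 mm above the origin). Origin: centre of the cone's lower end; z up through the nose. Hangs upright in the rack
- chuck_face (a point): centre of the underside of the chuck's flange, on the chuck's axis 55 mm above its origin; it meets stand_mouth when the chuck is fully home
- arbor: steel arbor, loose, must be left alone: same cone and flange as the chuck, but above it a slim stepped nose, 32 mm across for 35 mm, then 20 mm across for 50 mm, 152 mm high overall. Origin: centre of the cone's lower end; z up
- wrench: steel wrench, 200 mm long, lying on the bench, must be left alone. Origin: on the bench under its middle; x along its length
- oilcan: brass oil can, 56 mm across, 110 mm high, standing on the bench, must be left alone. Origin: centre of its underside
- gauge: steel ring gauge, 76 mm across, 26 mm high, lying flat on the bench, must be left alone. Origin: centre of its underside
Not all that is in view belongs to the job. Of the things that look like the plug, the smallest one is meant.

How it is judged:
On the way:
1. the dust plug is out of the stand and lies released in the tray, before the chuck goes in (x of plug in the frame of tray between -0.075 and 0.075 m and y of plug in the frame of tray between -0.095 and 0.095 m and height (world z) of plug below 0.05 m and contact force between plug and the fingers below 0.1 N and contact force between plug and tray above 0.1 N), for 0.2 s.
At the end, for the whole second after the job is handed in: The chuck stands in the stand's taper, its flange within 2 mm of the rim and of the bore's axis, upright within 3 degrees and at rest; the dust plug rests within the tray's outline, below 50 mm; neither is held (horizontal distance between chuck_face and stand_mouth below 0.002 m and z of chuck_face in the frame of stand_mouth between -0.003 and 0.002 m and angle between chuck's own z axis and vertical below 0.05 rad and linear speed of chuck below 0.01 m/s and x of plug in the frame of tray between -0.075 and 0.075 m and y of plug in the frame of tray between -0.095 and 0.095 m and height (world z) of plug below 0.05 m and linear speed of plug below 0.02 m/s); the robot touches nothing.
It fails at once if the chuck is rammed into the stand (over 60 N between them) (contact force between chuck and stand above 60 N).
It fails at once if the chuck is dropped into the stand (faster than 0.3 m/s over the last 15 mm) (horizontal distance between chuck_face and stand_mouth below 0.015 m and z of chuck_face in the frame of stand_mouth between -0.01 and 0.015 m and linear speed of chuck above 0.3 m/s).
It fails at once if the arbor, wrench, oil can or ring gauge is moved by more than 20 mm (distance of any of arbor, wrench, oilcan, gauge from where it was at the start of the episode above 0.02 m).
It also fails if it takes over 64 s, if anything falls off the work surface, if the arm or the gripper's body presses on something with over 40 N, if the wrist force passes 120 N, or if a joint passes its speed limit or range.

## Working session

There is one attempt and no reset: what is moved stays moved. The work goes in short steps, Python scripts to look and compute and a tool call to move; the robot and the scene stay as the last step left them, time stands still between calls to the robot, and variables do not carry over. Pictures are saved under pics/ and viewed, and the job is handed in when it is done.

Besides the shell and the picture viewer there is one more tool, called after "Call:" by a JSON object that holds its "fn" and its "kwargs". arm_command: Moves the arm, as the interface text tells. Its arguments: {"type":"object","properties":{"fingers":{"type":"array"},"dp":{"type":"array"},"roll":{"type":"array"},"newtons":{"type":"number"}},"required":["fingers","dp","roll"]}

```bash
mkdir -p pics
python3 - <<'E'
from station import *
import cv2
s=get_state(); print(s)
for n in ("scene","top","wrist"):
    cv2.imwrite(f"pics/{n}0.png",grab_frame(n)); print(n,calibration(n))
E
```

```text
{'t': 0.0, 'q': array([ 1.63510781e+00,  3.59381720e-01,  1.10307228e-02, -3.03001303e-04,
       -1.22409873e+00, -2.88125799e-01]), 'qd': array([-2.14279126e-03,  1.25229114e-04,  4.80131707e-04,  1.71152502e-03,
        6.51822645e-05, -4.18772897e-04]), 'joint_efforts': array([-2.75808407e-04, -5.82708907e+01,  2.93055117e+01,  6.99730933e+00,
        6.87092674e-03, -1.55447933e-04]), 'eef_pos': array([0.14973506, 0.65767251, 0.22562228]), 'ee_rot': array([ 3.13992647e+00, -1.96765295e-04, -2.23917348e-01]), 'force': array([-0.10725484, -0.06159924,  0.60496587]), 'moment': array([ 0.0168196 , -0.05296306, -0.00366944]), 'width': 0.08759378130548286}
scene {'fx': 501.8489546129619, 'fy': 501.8489546129619, 'cx': 281.25614490864234, 'cy': 211.78981426471643, 'R': array([[-0.55491644,  0.83186383,  0.00838508],
       [ 0.65633651,  0.44397516, -0.61000692],
       [-0.51116546, -0.33299943, -0.79235172]]), 't': array([ 0.36641537, -0.29594557,  1.60751631])}
top {'fx': 379.1058205916729, 'fy': 379.1058205916729, 'cx': 281.32380932889635, 'cy': 209.22392311941675, 'R': array([[ 0.01142898, -0.9995387 ,  0.02813842],
       [-0.99420927, -0.01436607, -0.10649672],
       [ 0.10685183, -0.02675833, -0.99391482]]), 't': array([-0.08418006,  0.58462752,  0.82836379])}
wrist {'fx': 309.019697126247, 'fy': 309.019697126247, 'cx': 282.7342167417696, 'cy': 211.04925843685623, 'hand_eye': array([[-7.41221324e-04, -9.65452927e-01, -2.60576469e-01,
         6.97176055e-02],
       [ 9.99999499e-01, -5.40487709e-04, -8.42000484e-04,
        -5.07951655e-04],
       [ 6.72073453e-04, -2.60576962e-01,  9.65452845e-01,
        -1.57881531e-01],
       [ 0.00000000e+00,  0.00000000e+00,  0.00000000e+00,
         1.00000000e+00]])}
```

View pics/scene0.png

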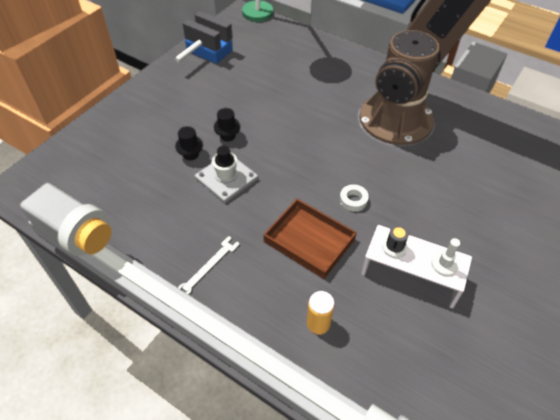

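View pics/top0.png

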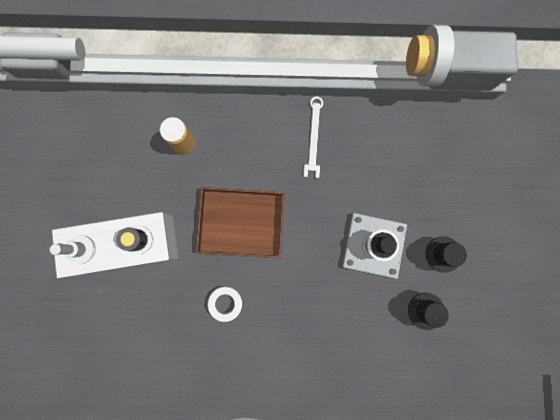

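View pics/wrist0.png

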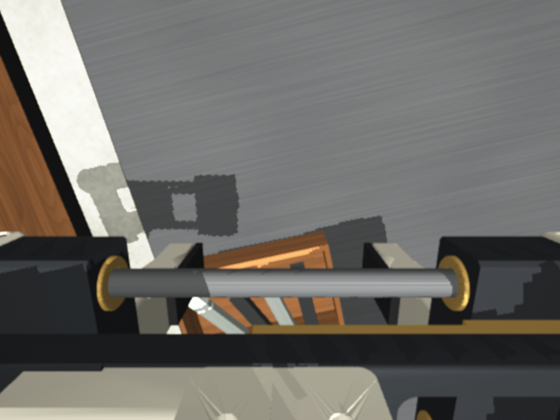

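```bash
ls; python3 -c "
import station
print([ (k,getattr(station,k)) for k in dir(station) if not k.startswith('__')][:40])"
```

```text
pics
[('Unreachable', <class 'station.Unreachable'>), ('calibration', <function make.<locals>.<lambda> at 0x7feefeb24720>), ('get_state', <function make.<locals>.<lambda> at 0x7feefeb24680>), ('grab_frame', <function make.<locals>.drawn_camera at 0x7feefeb24180>), ('hold_point_z', 0.0188), ('job_done', <function connect.<locals>.done at 0x7feeff08b7e0>)]
```

Run:
```python
import cv2,numpy as np
t=cv2.imread("pics/top0.png"); s=cv2.imread("pics/scene0.png")
def c(im,x,y,w,h,f): return cv2.resize(im[y:y+h,x:x+w],None,fx=f,fy=f,interpolation=cv2.INTER_CUBIC)
cv2.imwrite("pics/c1.png",np.hstack([c(t,335,205,80,80,5),c(s,190,140,80,80,5)]))
cv2.imwrite("pics/c2.png",np.vstack([c(t,45,205,140,75,5),c(s,360,220,120,80,5)[:, :700] if 0 else cv2.copyMakeBorder(c(s,360,220,120,45*1+0,5),0,0,0,100,cv2.BORDER_CONSTANT)]))
cv2.imwrite("pics/c3.png",c(s,360,220,120,85,6))
```

```text
(no output)
```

View pics/c1.png

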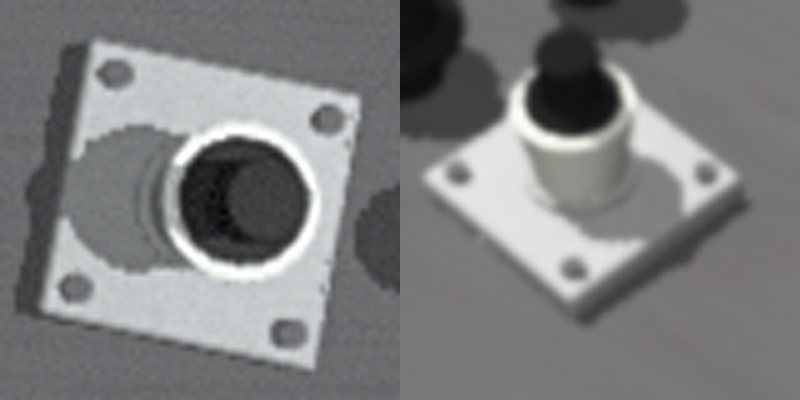

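View pics/c2.png

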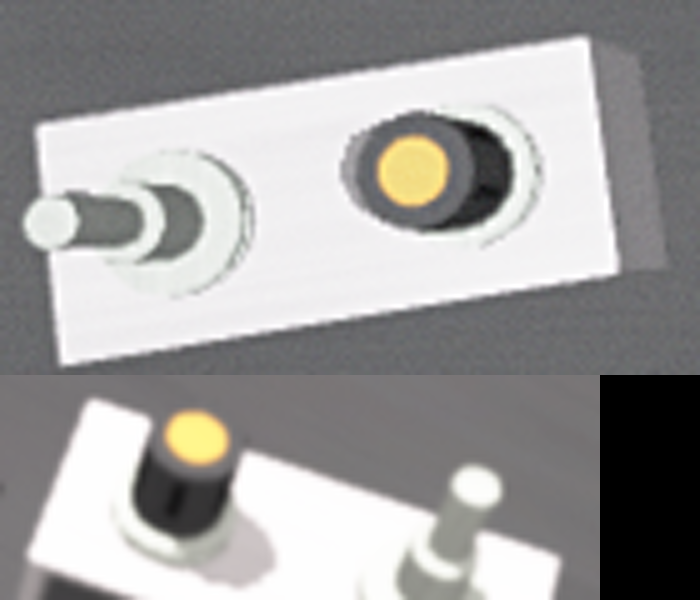

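View pics/c3.png

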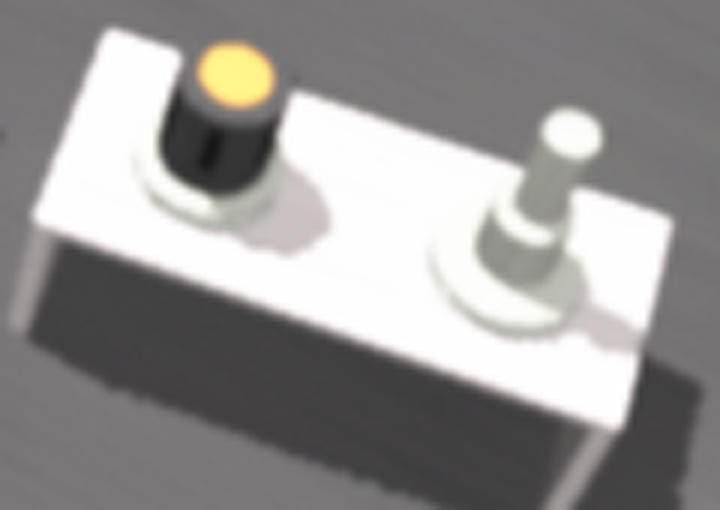

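```bash
cat > h.py <<'E'
from station import *
import numpy as np, cv2
from scipy.spatial.transform import Rotation as Ro
def cam(n,st=None):
    c=calibration(n); K=np.array([[c['fx'],0,c['cx']],[0,c['fy'],c['cy']],[0,0,1]])
    if n=='wrist':
        T=np.eye(4); T[:3,:3]=Ro.from_euler('xyz',st['ee_rot']).as_matrix(); T[:3,3]=st['eef_pos']
        E=np.linalg.inv(T@c['hand_eye']); return K,E[:3,:3],E[:3,3]
    return K,c['R'],c['t']
def ray(C,uv):
    K,R,t=C; d=R.T@np.linalg.inv(K)@np.array([uv[0],uv[1],1.]); return -R.T@t,d/np.linalg.norm(d)
def atz(C,uv,z):
    o,d=ray(C,uv); return o+d*(z-o[2])/d[2]
def tri(*obs):
    A=np.zeros((3,3));b=np.zeros(3);rs=[]
    for C,uv in obs:
        o,d=ray(C,uv);P=np.eye(3)-np.outer(d,d);A+=P;b+=P@o;rs.append((o,P))
    X=np.linalg.solve(A,b); return X,[float(np.linalg.norm(P@(X-o))) for o,P in rs]
def proj(C,X):
    K,R,t=C; p=K@(R@np.asarray(X)+t); return p[:2]/p[2]
def circ(C,c,r,n=60,rot=0):
    a=np.linspace(0,2*np.pi,n); return np.array([proj(C,[c[0]+r*np.cos(x),c[1]+r*np.sin(x),c[2]]) for x in a])
E
python3 - <<'E'
from h import *
np.set_printoptions(precision=4,suppress=True)
T=cam('top');S=cam('scene')
def f(x0,y0,k,u,v): return ((u+.5)/k-.5+x0,(v+.5)/k-.5+y0)
P={'plugtop':(f(335,205,5,270,200),f(190,140,5,167,50)),
'rim':(f(335,205,5,242,202),f(190,140,5,172,105)),
'chuck':(f(45,205,5,413,172),f(360,220,6,237,75)),
'arbor':(f(45,205,5,52,222),f(360,220,6,572,133)),
}
for k,(a,b) in P.items(): print(k,*tri((T,a),(S,b)))
for n,(u,v) in dict(plug=P['plugtop'][0],rim=P['rim'][0],chuck=P['chuck'][0]).items(): print(n,atz(T,(u,v),dict(plug=.12,rim=.08,chuck=.149)[n]))
print('rack',[atz(T,f(45,205,5,*p),.085)[:2] for p in [(38,124),(588,38),(618,270),(62,366)]])
print('base',[atz(T,f(335,205,5,*p),.02)[:2] for p in [(92,38),(360,97),(314,368),(42,310)]])
print('tray',[atz(T,p,.035)[:2] for p in [(200,187),(285,193),(282,258),(194,252)]])
for n,p,z in [('oil',(173,129),.11),('gauge',(225,304),.026),('d1',(452,252),.0),('d2',(433,314),.0),('wr1',(317,102),0),('wr2',(312,172),0)]: print(n,atz(T,p,z))
E
```

```text
plugtop [ 0.5068 -0.2924  0.1217] [0.0004318870868056826, 0.0004318870868057348]
rim [ 0.5066 -0.2939  0.0778] [0.0005330030395995141, 0.0005330030395994667]
chuck [0.5107 0.223  0.1499] [0.0010634631835977077, 0.0010634631835978263]
arbor [0.4901 0.3405 0.1818] [0.001261495822262653, 0.0012614958222625513]
plug [ 0.507  -0.2933  0.12  ]
rim [ 0.5067 -0.2937  0.08  ]
chuck [0.5113 0.2223 0.149 ]
rack [array([0.5308, 0.4018]), array([0.5701, 0.1762]), array([0.4731, 0.1595]), array([0.4315, 0.3847])]
base [array([ 0.5825, -0.2429]), array([ 0.5568, -0.3675]), array([ 0.4328, -0.3433]), array([ 0.4576, -0.2189])]
tray [array([0.6333, 0.1082]), array([ 0.6226, -0.0845]), array([ 0.4759, -0.0793]), array([0.487 , 0.1165])]
oil [0.7431 0.1544 0.11  ]
gauge [0.3731 0.0458 0.026 ]
d1 [ 0.4935 -0.4812  0.    ]
d2 [ 0.3504 -0.4314  0.    ]
wr1 [ 0.8532 -0.1614  0.    ]
wr2 [ 0.6796 -0.1497  0.    ]
```

Call:
{"fn": "arm_command", "kwargs": {"fingers": [-1, -1, -1, -1, -1, -1, -1, -1], "dp": [[0.035, -0.03, 0], [0.035, -0.03, 0], [0.035, -0.03, 0], [0.035, -0.03, 0], [0.035, -0.03, 0], [0.035, -0.03, 0], [0.035, -0.03, 0], [0.02, -0.045, 0]], "roll": [0, 0, 0, 0, 0, 0, 0, 0]}}

```text
t: 0.95
eef_pos: [0.4183, 0.3973, 0.2217]
ee_rot: [3.136, -0.0, -0.215]
force: [0.9, 0.2, -0.2]
width: 0.0875
```

Call:
{"fn": "arm_command", "kwargs": {"fingers": [-1, -1, -1, -1, -1, -1, -1, -1], "dp": [[0.015, -0.047, 0], [0.015, -0.047, 0], [0.015, -0.047, 0], [0.015, -0.047, 0], [0.015, -0.047, 0], [0.015, -0.047, 0], [0, -0.05, 0], [0, -0.05, 0]], "roll": [0, 0, 0, 0, 0, 0, 0, 0]}}

```text
t: 1.75
eef_pos: [0.5085, 0.0105, 0.2204]
ee_rot: [3.134, 0.0, -0.215]
force: [1.1, -0.2, 0.5]
width: 0.0877
```

Call:
{"fn": "arm_command", "kwargs": {"fingers": [-1, -1, -1, -1, -1], "dp": [[0, -0.05, 0], [-0.0, -0.05, 0], [0, -0.05, 0], [0, -0.05, 0], [0, -0.04, 0]], "roll": [0, 0, 0, 0, 0]}}

```text
t: 2.25
eef_pos: [0.5061, -0.2318, 0.2207]
ee_rot: [3.135, -0.0, -0.214]
force: [1.0, -0.6, -0.7]
width: 0.0879
```

Call:
{"fn": "arm_command", "kwargs": {"fingers": [-1, -1], "dp": [[0, -0.05, 0], [0, -0.012, 0]], "roll": [0, 0]}}

```text
t: 2.45
eef_pos: [0.5049, -0.2968, 0.22]
ee_rot: [3.135, 0.0, -0.217]
force: [0.3, 0.9, -0.2]
width: 0.0878
```

Run:
```python
from h import *
import pickle
s=get_state(); im=grab_frame('wrist'); print(s['eef_pos'],s['ee_rot'],s['t'])
C=cam('wrist',s); pickle.dump(C,open('C1.pkl','wb'));cv2.imwrite('pics/w1.png',im)
o=im.copy()
for c,r in [((.507,-.293,.12),.018),((.5067,-.2937,.08),.0345),((.5067,-.2937,.086),.028)]:
    cv2.polylines(o,[np.round(circ(C,c,r)*16).astype(np.int32)],True,(0,0,255),1,cv2.LINE_AA,4)
cv2.imwrite('pics/w1o.png',o)
```

```text
[ 0.50486611 -0.29676638  0.22002388] [ 3.13451453e+00  4.52918364e-04 -2.17078212e-01] 2.45
```

View pics/w1o.png

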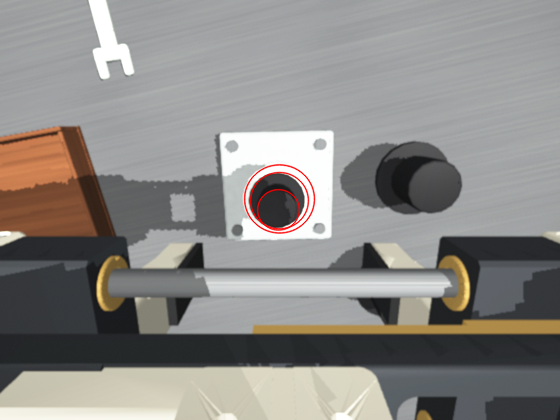

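Call:
{"fn": "arm_command", "kwargs": {"fingers": [-1, -1, -1, -1, -1], "dp": [[0.002, 0.003, -0.04], [0, 0, -0.04], [0, 0, -0.03], [0, 0, -0.018], [0, 0, 0]], "roll": [0, 0, 0, 0, 0]}}

```text
t: 3.0
eef_pos: [0.5062, -0.2933, 0.0884]
ee_rot: [3.135, -0.001, -0.221]
force: [0.1, 0.6, 0.6]
width: 0.0877
```

Call:
{"fn": "arm_command", "kwargs": {"fingers": [-1, 1, 1, 1, 1, 1, 1, 1], "dp": [[0.0005, 0, 0.004], [0, 0, 0], [0, 0, 0], [0, 0, 0], [0, 0, 0], [0, 0, 0], [0, 0, 0], [0, 0, 0]], "roll": [0, 0, 0, 0, 0, 0, 0, 0], "newtons": 20}}

```text
t: 3.8
eef_pos: [0.51, -0.293, 0.0985]
ee_rot: [3.134, -0.009, -0.219]
force: [0.2, -0.0, -0.2]
width: 0.0369
```

Run:
```python
from h import *
im=grab_frame('scene'); print(get_state()['eef_pos'],get_state()['width'],get_state()['qd'])
cv2.imwrite('pics/s2.png',cv2.resize(im[110:220,150:290],None,fx=5,fy=5,interpolation=cv2.INTER_CUBIC))
```

```text
[ 0.50996159 -0.29300131  0.09846858] 0.03531461029289075 [-0.0011017   0.0011008   0.00117091  0.00200258 -0.00240481  0.00172374]
```

View pics/s2.png

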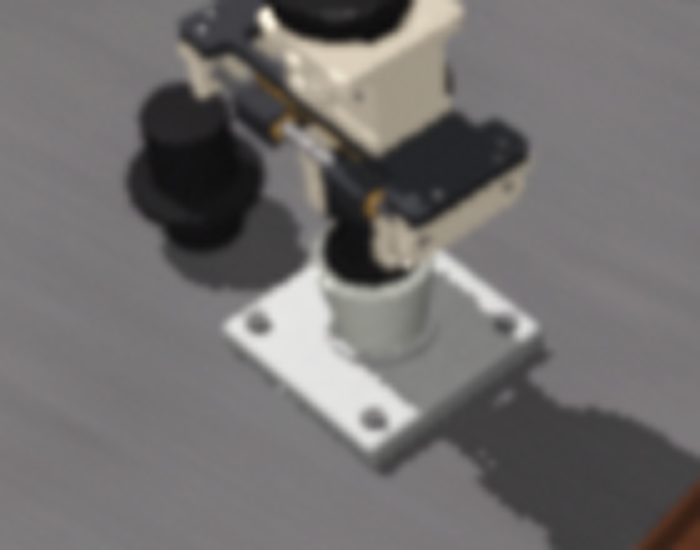

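Call:
{"fn": "arm_command", "kwargs": {"fingers": [1, 1, 1, 1, 1], "dp": [[0, 0, 0.01], [0, 0, 0.03], [0, 0, 0.04], [0, 0, 0.02], [0, 0, 0]], "roll": [0, 0, 0, 0, 0]}}

```text
t: 4.35
eef_pos: [0.508, -0.2928, 0.2028]
ee_rot: [3.134, -0.005, -0.219]
force: [-0.2, -0.0, -0.8]
width: 0.0351
```

Run:
```python
from h import *
im=grab_frame('scene'); print(get_state()['eef_pos'],get_state()['width'])
cv2.imwrite('pics/s3.png',cv2.resize(im[80:220,150:290],None,fx=4,fy=4,interpolation=cv2.INTER_CUBIC))
```

```text
[ 0.50762943 -0.29256651  0.20155401] 0.03547575446082491
```

View pics/s3.png

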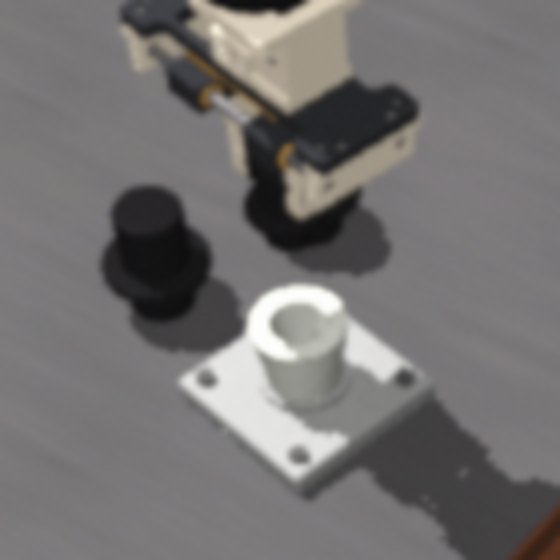

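Call:
{"fn": "arm_command", "kwargs": {"fingers": [1, 1, 1, 1, 1, 1, 1, 1], "dp": [[0.007, 0.04, 0], [0.007, 0.045, 0], [0.007, 0.045, 0], [0.007, 0.045, 0], [0.007, 0.045, -0.02], [0.007, 0.045, -0.02], [0.005, 0.03, -0.02], [0, 0.01, -0.02]], "roll": [0, 0, 0, 0, 0, 0, 0, 0]}}

```text
t: 5.2
eef_pos: [0.5512, 0.0196, 0.1162]
ee_rot: [3.134, -0.0, -0.226]
force: [-0.6, -0.1, -0.9]
width: 0.0355
```

Call:
{"fn": "arm_command", "kwargs": {"fingers": [1, 1, 1, 1, 1], "dp": [[0.004, -0.004, -0.03], [0, 0, -0.02], [0, 0, -0.005], [0, 0, -0.003], [0, 0, -0.003]], "roll": [0, 0, 0, 0, 0]}}

```text
t: 5.7
eef_pos: [0.5509, 0.0172, 0.0475]
ee_rot: [3.129, 0.009, -0.222]
force: [-2.3, 1.3, 9.8]
width: 0.0353
```

Touching the tray floor (force +9.8 N). Release.

Call:
{"fn": "arm_command", "kwargs": {"fingers": [-1, -1, -1, -1, -1], "dp": [[0, 0, 0.001], [0, 0, 0], [0, 0, 0], [0, 0, 0.02], [0, 0, 0.04]], "roll": [0, 0, 0, 0, 0]}}

```text
t: 6.2
eef_pos: [0.5493, 0.0161, 0.1084]
ee_rot: [3.127, 0.013, -0.224]
force: [1.6, -0.6, 0.7]
width: 0.0697
```

Call:
{"fn": "arm_command", "kwargs": {"fingers": [-1, -1, -1, -1, -1, -1, -1, -1], "dp": [[0, 0, 0.05], [0, 0, 0.05], [-0.01, 0.03, 0.02], [-0.01, 0.03, 0], [-0.01, 0.04, 0], [-0.01, 0.04, 0], [0, 0.03, 0], [0, 0, 0]], "roll": [0, 0, -0.15, -0.15, -0.15, -0.15, -0.15, -0.15]}}

```text
t: 7.0
eef_pos: [0.5108, 0.1887, 0.2463]
ee_rot: [-3.137, 0.005, -1.118]
force: [-1.1, -0.6, 0.6]
width: 0.0873
```

Call:
{"fn": "arm_command", "kwargs": {"fingers": [-1, -1, -1, -1], "dp": [[0, 0.02, 0], [0, 0.015, 0], [0, 0, 0], [0, 0, 0]], "roll": [-0.14, -0.14, 0, 0]}}

```text
t: 7.4
eef_pos: [0.5102, 0.2261, 0.2489]
ee_rot: [-3.134, 0.008, -1.409]
force: [0.5, -0.7, -0.5]
width: 0.0879
```

Run:
```python
from h import *
import pickle
s=get_state(); im=grab_frame('wrist'); print(s['eef_pos'],s['ee_rot'],s['t'],s['q'])
C=cam('wrist',s); pickle.dump(C,open('C2.pkl','wb'));cv2.imwrite('pics/w2.png',im)
o=im.copy()
for c,r in [((.511,.2225,.149),.023),((.511,.2225,.097),.03)]:
    cv2.polylines(o,[np.round(circ(C,c,r)*16).astype(np.int32)],True,(0,0,255),1,cv2.LINE_AA,4)
cv2.imwrite('pics/w2o.png',o)
cv2.imwrite('pics/t2.png',grab_frame('top'));cv2.imwrite('pics/s4.png',grab_frame('scene'))
```

```text
[0.51023197 0.22611185 0.24891973] [-3.13370162  0.00766652 -1.40936206] 7.4 [ 0.76666273  0.14642801 -0.22132802 -0.00195324 -1.19218974 -0.60454659]
```

View pics/w2o.png

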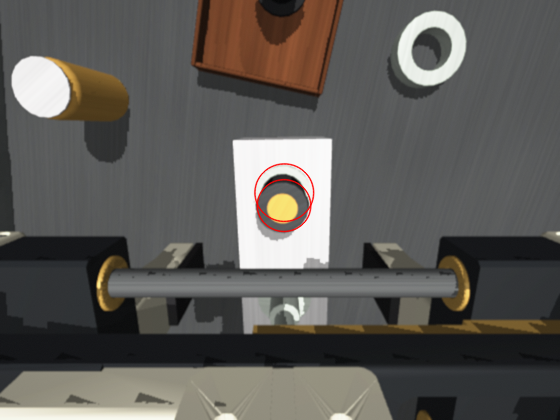

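View pics/s4.png

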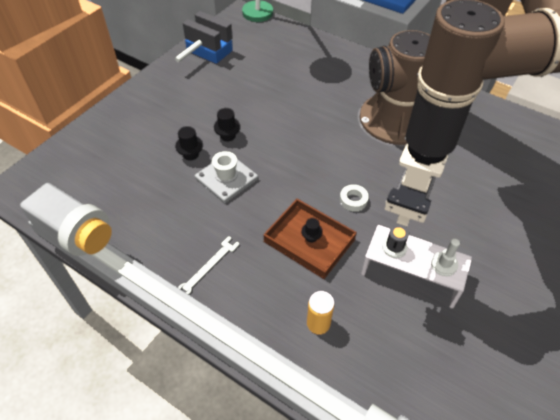

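Run:
```python
from h import *
import pickle
np.set_printoptions(precision=4,suppress=True)
C2=pickle.load(open('C2.pkl','rb'));T=cam('top');S=cam('scene')
def yel(f,x,y,w,h):
    im=cv2.imread(f)[y:y+h,x:x+w]; hsv=cv2.cvtColor(im,cv2.COLOR_BGR2HSV)
    m=cv2.inRange(hsv,(15,90,120),(40,255,255)); M=cv2.moments(m,True); return M['m10']/M['m00']+x,M['m01']/M['m00']+y,M['m00']
a=yel('pics/w2.png',255,180,60,50);b=yel('pics/top0.png',110,220,40,40);c=yel('pics/scene0.png',385,222,30,30)
print(a,b,c)
print(tri((C2,a[:2]),(T,b[:2]),(S,c[:2])));print(tri((T,b[:2]),(S,c[:2])));print(atz(C2,a[:2],.149),atz(T,b[:2],.149),atz(S,c[:2],.149))
```

```text
(281.93923381770145, 208.03963011889036, 757.0) (127.24516129032259, 238.7032258064516, 155.0) (398.8818181818182, 232.0818181818182, 110.0)
(array([0.5117, 0.2232, 0.151 ]), [0.0011145553570269266, 0.001553656324611294, 0.0006887929048168534])
(array([0.5113, 0.2227, 0.1503]), [0.0010148426538605841, 0.0010148426538605579])
[0.512  0.2248 0.149 ] [0.5118 0.2223 0.149 ] [0.5095 0.2232 0.149 ]
```

Call:
{"fn": "arm_command", "kwargs": {"fingers": [-1, -1, -1, -1, -1], "dp": [[0.001, -0.0025, -0.04], [0, 0, -0.04], [0, 0, -0.035], [0, 0, -0.02], [0, 0, 0]], "roll": [0, 0, 0, 0, 0]}}

```text
t: 8.05
eef_pos: [0.5125, 0.22, 0.1124]
ee_rot: [-3.128, 0.01, -1.407]
force: [0.0, -1.0, -0.0]
width: 0.0879
```

Call:
{"fn": "arm_command", "kwargs": {"fingers": [-1, -1], "dp": [[-0.001, 0.0035, -0.005], [0, 0, 0]], "roll": [0, 0]}}

```text
t: 8.25
eef_pos: [0.5123, 0.2234, 0.1085]
ee_rot: [-3.127, 0.01, -1.406]
force: [-0.2, 0.3, -1.4]
width: 0.0874
```

Call:
{"fn": "arm_command", "kwargs": {"fingers": [1, 1, 1, 1, 1, 1], "dp": [[0, 0, -0.002], [0, 0, 0], [0, 0, 0], [0, 0, 0], [0, 0, 0], [0, 0, 0]], "roll": [0, 0, 0, 0, 0, 0], "newtons": 45}}

```text
t: 8.85
eef_pos: [0.5135, 0.2247, 0.1104]
ee_rot: [-3.122, 0.013, -1.405]
force: [-7.2, -0.2, 9.2]
width: 0.0454
```

Call:
{"fn": "arm_command", "kwargs": {"fingers": [1, 1, 1, 1, 1], "dp": [[0, 0, 0.005], [0, 0, 0.01], [0, 0, 0.02], [0, 0, 0.03], [0, 0, 0.03]], "roll": [0, 0, 0, 0, 0]}}

```text
t: 9.35
eef_pos: [0.5079, 0.221, 0.2019]
ee_rot: [-3.138, 0.007, -1.407]
force: [0.6, 0.4, -6.4]
width: 0.0457
```

Call:
{"fn": "arm_command", "kwargs": {"fingers": [1, 1, 1, 1, 1, 1, 1, 1], "dp": [[0, -0.02, 0.01], [0, -0.035, 0], [0, -0.045, 0], [0, -0.045, 0], [0, -0.045, 0], [0, -0.045, 0], [0, -0.045, 0], [0, -0.045, 0]], "roll": [0, 0, 0, 0, 0, 0, 0, 0]}}

```text
t: 10.15
eef_pos: [0.5039, -0.1121, 0.2169]
ee_rot: [-3.134, 0.012, -1.399]
force: [0.8, 0.4, -6.2]
width: 0.0451
```

Call:
{"fn": "arm_command", "kwargs": {"fingers": [1, 1, 1, 1, 1, 1], "dp": [[0, -0.045, 0], [0, -0.045, 0], [0, -0.04, 0], [0, -0.03, 0], [0, -0.015, 0], [0, 0, 0]], "roll": [0, 0, 0, 0, 0, 0]}}

```text
t: 10.75
eef_pos: [0.4954, -0.3013, 0.2143]
ee_rot: [-3.14, 0.016, -1.408]
force: [0.5, 0.3, -6.9]
width: 0.0457
```

Run:
```python
from h import *
s=get_state(); print(s['eef_pos'],s['ee_rot'],s['force'],s['t'])
import pickle
pickle.dump(cam('wrist',s),open('C3.pkl','wb'))
cv2.imwrite('pics/w3.png',grab_frame('wrist'))
cv2.imwrite('pics/t3.png',grab_frame('top'));im=grab_frame('scene');cv2.imwrite('pics/s5.png',im)
cv2.imwrite('pics/s5c.png',cv2.resize(im[80:220,150:290],None,fx=4,fy=4,interpolation=cv2.INTER_CUBIC))
```

```text
[ 0.49536867 -0.30127008  0.21426878] [-3.14048779  0.01603232 -1.40769914] [ 0.49050564  0.28426407 -6.90390261] 10.75
```

View pics/w3.png

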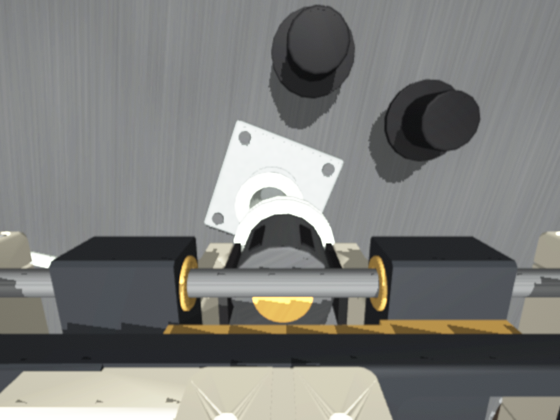

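View pics/s5c.png

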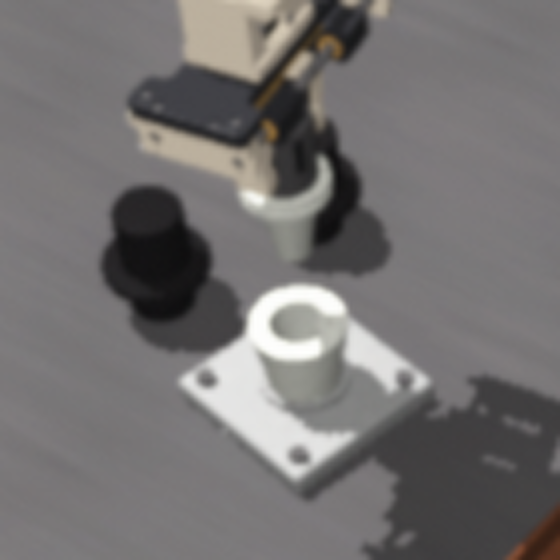

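Run:
```python
from h import *
import pickle
C=pickle.load(open('C3.pkl','rb'));im=cv2.imread('pics/w3.png')
cv2.imwrite('pics/w3c.png',cv2.resize(im[110:250,190:360],None,fx=4,fy=4,interpolation=cv2.INTER_CUBIC))
o=cv2.resize(im[110:250,190:360],None,fx=4,fy=4,interpolation=cv2.INTER_CUBIC)
K,R,t=C
s_p=np.array([0.49536867,-0.30127008,0.21426878]);Rt=Ro.from_euler('xyz',[-3.14048779,0.01603232,-1.40769914]).as_matrix()
def tc(z,r,a=np.linspace(0,2*np.pi,90)): return [proj(C,s_p+Rt@np.array([r*np.cos(x),r*np.sin(x),z])) for x in a]
def dr(P,col):
    P=(np.array(P)-[190,110]+.5)*4-.5
    cv2.polylines(o,[np.round(P*16).astype(np.int32)],True,col,1,cv2.LINE_AA,4)
dr(tc(.013,.03),(0,0,255));dr(tc(.025,.03),(0,255,0));dr(tc(-.039,.023),(255,0,0))
dr(circ(C,(.507,-.2934,.08),.0345),(0,0,255));dr(circ(C,(.507,-.2934,.08),.0205),(0,255,0))
cv2.imwrite('pics/w3o.png',o)
```

```text
(no output)
```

View pics/w3o.png

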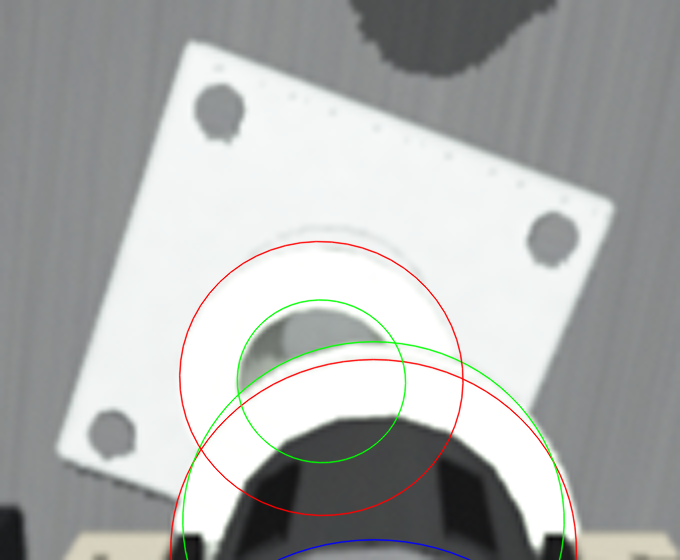

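View pics/w3c.png

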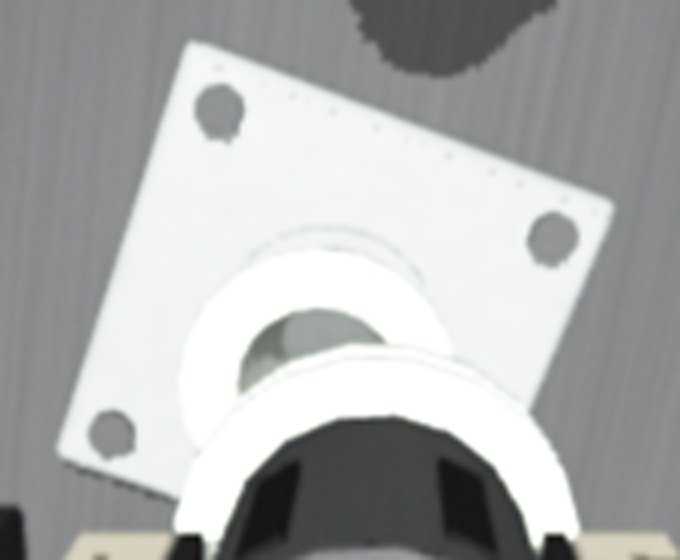

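Call:
{"fn": "arm_command", "kwargs": {"fingers": [1, 1, 1], "dp": [[0.012, 0.009, -0.01], [0, 0, -0.02], [0, 0, 0]], "roll": [0, 0, 0]}}

```text
t: 11.2
eef_pos: [0.5091, -0.2863, 0.184]
ee_rot: [-3.138, 0.017, -1.403]
force: [-1.2, 0.2, -7.1]
width: 0.0451
```

Run:
```python
from h import *
s=get_state(); print(s['eef_pos'],s['ee_rot'],s['force'],s['t'])
C=cam('wrist',s);im=grab_frame('wrist')
T=cam('top');S=cam('scene');it=grab_frame('top');isc=grab_frame('scene')
o=cv2.resize(im[110:250,190:360],None,fx=4,fy=4,interpolation=cv2.INTER_CUBIC)
s_p=s['eef_pos'];Rt=Ro.from_euler('xyz',s['ee_rot']).as_matrix()
def tc(C,z,r,a=np.linspace(0,2*np.pi,90)): return [proj(C,s_p+Rt@np.array([r*np.cos(x),r*np.sin(x),z])) for x in a]
def dr(o,P,col,x,y,f):
    P=(np.array(P)-[x,y]+.5)*f-.5
    cv2.polylines(o,[np.round(P*16).astype(np.int32)],True,col,1,cv2.LINE_AA,4)
dr(o,tc(C,.013,.03),(0,0,255),190,110,4);dr(o,tc(C,.025,.03),(0,255,0),190,110,4)
dr(o,circ(C,(.507,-.292,.08),.0345),(0,0,255),190,110,4)
a=cv2.resize(isc[120:210,180:270],None,fx=6,fy=6,interpolation=cv2.INTER_CUBIC)
cv2.imwrite('pics/s6.png',a.copy())
dr(a,tc(S,.025,.03),(0,255,0),180,120,6);dr(a,tc(S,.08,.012),(0,255,0),180,120,6);dr(a,circ(S,(.507,-.292,.08),.0345),(0,0,255),180,120,6)
cv2.imwrite('pics/w4o.png',o);cv2.imwrite('pics/s6o.png',a)
```

```text
[ 0.50913996 -0.2862912   0.18398034] [-3.13797476  0.0167142  -1.40290811] [-1.20050423  0.16713787 -7.11324453] 11.2
```

View pics/w4o.png

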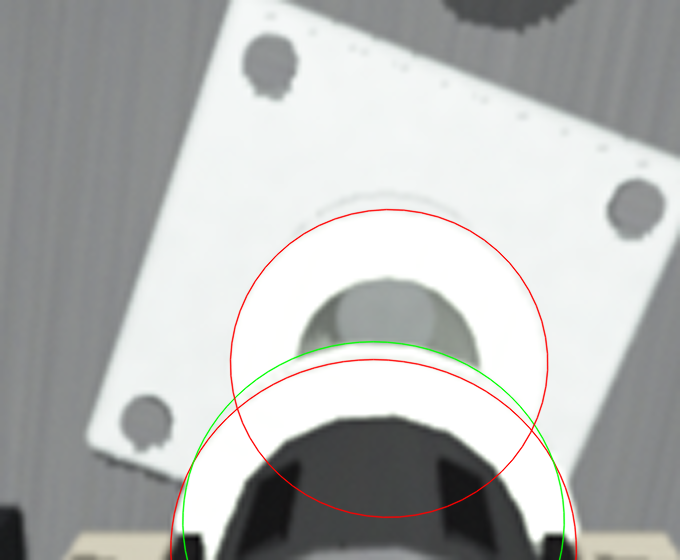

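View pics/s6o.png

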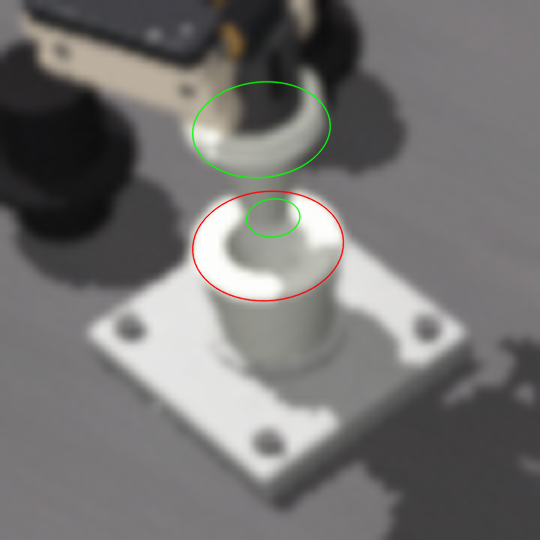

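Call:
{"fn": "arm_command", "kwargs": {"fingers": [1, 1, 1, 1], "dp": [[-0.0015, -0.0045, 0], [0, 0, -0.015], [0, 0, -0.015], [0, 0, 0]], "roll": [0, 0, 0, 0]}}

```text
t: 11.75
eef_pos: [0.5117, -0.2934, 0.1613]
ee_rot: [-3.127, 0.01, -1.401]
force: [-0.3, 0.5, -6.3]
width: 0.0457
```

Call:
{"fn": "arm_command", "kwargs": {"fingers": [1, 1], "dp": [[-0.004, 0.002, -0.005], [0, 0, -0.005]], "roll": [0, 0]}}

```text
t: 11.95
eef_pos: [0.5085, -0.2921, 0.1532]
ee_rot: [-3.125, 0.008, -1.4]
force: [-1.2, 0.2, -7.7]
width: 0.0454
```

Call:
{"fn": "arm_command", "kwargs": {"fingers": [1, 1], "dp": [[-0.001, 0.001, -0.008], [0, 0, -0.008]], "roll": [0, 0]}}

```text
t: 12.15
eef_pos: [0.5081, -0.2914, 0.1378]
ee_rot: [-3.122, 0.006, -1.4]
force: [0.3, -0.1, -6.1]
width: 0.0453
```

Call:
{"fn": "arm_command", "kwargs": {"fingers": [1, 1], "dp": [[-0.0005, 0.0003, -0.008], [0, 0, -0.007]], "roll": [0, 0]}}

```text
t: 12.35
eef_pos: [0.5076, -0.291, 0.1215]
ee_rot: [-3.122, 0.006, -1.4]
force: [0.6, 0.2, -5.7]
width: 0.0454
```

```bash
cat > ov.py <<'E'
from h import *
import sys
n=sys.argv[1]
s=get_state(); print(s['eef_pos'],s['ee_rot'],s['force'],s['t'])
S=cam('scene');isc=grab_frame('scene')
s_p=s['eef_pos'];Rt=Ro.from_euler('xyz',s['ee_rot']).as_matrix()
def tc(C,z,r,a=np.linspace(0,2*np.pi,90)): return [proj(C,s_p+Rt@np.array([r*np.cos(x),r*np.sin(x),z])) for x in a]
def dr(o,P,col,x,y,f):
    P=(np.array(P)-[x,y]+.5)*f-.5
    cv2.polylines(o,[np.round(P*16).astype(np.int32)],True,col,1,cv2.LINE_AA,4)
a=cv2.resize(isc[120:210,180:270],None,fx=6,fy=6,interpolation=cv2.INTER_CUBIC)
b=a.copy()
dr(a,tc(S,.025,.03),(0,255,0),180,120,6);dr(a,circ(S,(.507,-.292,.08),.0345),(0,0,255),180,120,6)
cv2.imwrite(f'pics/{n}.png',np.hstack([a[:,100:480],b[:,100:480]]))
E
python3 ov.py s7
```

```text
[ 0.50757663 -0.29102329  0.12151479] [-3.12200372  0.00627839 -1.40022528] [ 0.55491598  0.16903601 -5.74477541] 12.35
```

View pics/s7.png

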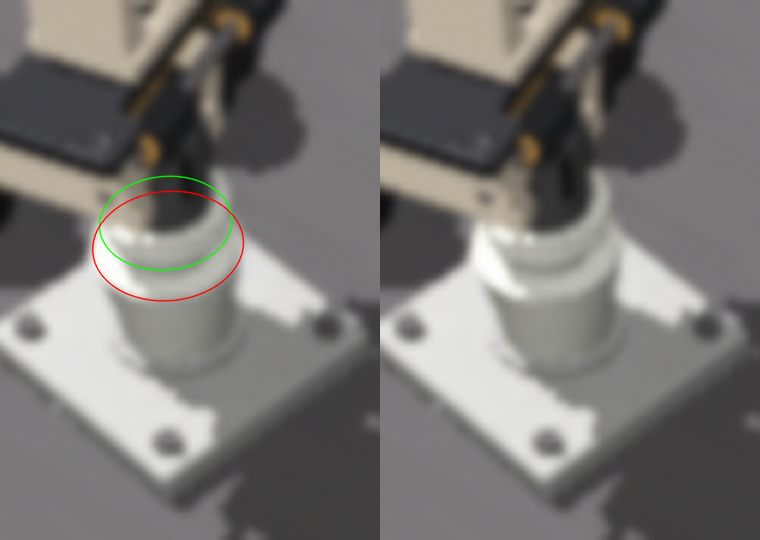

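Call:
{"fn": "arm_command", "kwargs": {"fingers": [1, 1], "dp": [[0, 0, -0.004], [0, 0, -0.003]], "roll": [0, 0]}}

```text
t: 12.6
eef_pos: [0.507, -0.2908, 0.1123]
ee_rot: [-3.124, 0.007, -1.4]
force: [-0.6, 0.5, -7.1]
width: 0.0449
```

Call:
{"fn": "arm_command", "kwargs": {"fingers": [1], "dp": [[0.0005, 0, -0.0015]], "roll": [0]}}

```text
t: 12.7
eef_pos: [0.5075, -0.2908, 0.1105]
ee_rot: [-3.124, 0.007, -1.4]
force: [-0.5, -0.2, -5.5]
width: 0.0452
```

Call:
{"fn": "arm_command", "kwargs": {"fingers": [1], "dp": [[0, 0, -0.0015]], "roll": [0]}}

```text
t: 12.8
eef_pos: [0.5077, -0.2909, 0.109]
ee_rot: [-3.124, 0.007, -1.4]
force: [-1.5, 0.1, -6.8]
width: 0.0459
```

Call:
{"fn": "arm_command", "kwargs": {"fingers": [1], "dp": [[0, 0, -0.0015]], "roll": [0]}}

```text
t: 12.9
eef_pos: [0.5077, -0.291, 0.1075]
ee_rot: [-3.124, 0.007, -1.4]
force: [-1.5, -0.5, -4.6]
width: 0.0459
```

Call:
{"fn": "arm_command", "kwargs": {"fingers": [1], "dp": [[0, 0, -0.0012]], "roll": [0]}}

```text
t: 13.0
eef_pos: [0.5076, -0.2911, 0.1063]
ee_rot: [-3.125, 0.007, -1.4]
force: [-0.9, -0.9, -5.9]
width: 0.0454
```

Call:
{"fn": "arm_command", "kwargs": {"fingers": [1], "dp": [[0, 0.0002, -0.001]], "roll": [0]}}

```text
t: 13.1
eef_pos: [0.5076, -0.2911, 0.1056]
ee_rot: [-3.125, 0.007, -1.4]
force: [-1.7, -0.8, 1.1]
width: 0.0449
```

Call:
{"fn": "arm_command", "kwargs": {"fingers": [1], "dp": [[0, 0, -0.001]], "roll": [0]}}

```text
t: 13.2
eef_pos: [0.5076, -0.2914, 0.1055]
ee_rot: [-3.124, 0.006, -1.4]
force: [-4.2, 2.4, 8.2]
width: 0.0456
```

```bash
python3 ov.py s8
```

```text
[ 0.50761693 -0.29135057  0.10547112] [-3.12441394  0.00598817 -1.39976039] [-4.24932496  2.37144447  8.20333243] 13.2
```

View pics/s8.png

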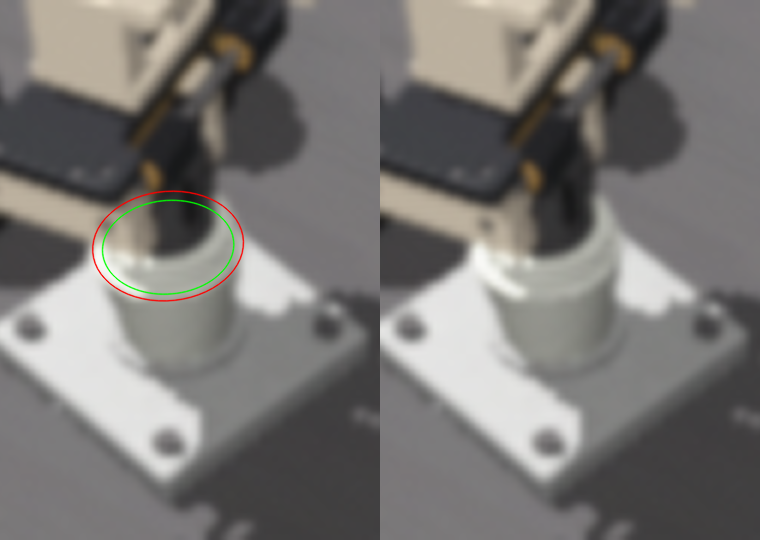

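Call:
{"fn": "arm_command", "kwargs": {"fingers": [1, 1, 1], "dp": [[-0.0003, 0.0002, 0.0003], [0, 0, 0], [0, 0, 0]], "roll": [0, 0, 0], "newtons": 3}}

```text
t: 13.55
eef_pos: [0.5077, -0.2912, 0.1062]
ee_rot: [-3.123, 0.005, -1.4]
force: [-1.1, -0.4, -3.9]
width: 0.0467
```

Call:
{"fn": "arm_command", "kwargs": {"fingers": [0, -1, -1, -1, -1, -1], "dp": [[0, 0, 0], [0, 0, 0], [0, 0, 0], [0, 0, 0], [0, 0, 0], [0, 0, 0]], "roll": [0, 0, 0, 0, 0, 0]}}

```text
t: 14.15
eef_pos: [0.5109, -0.292, 0.1083]
ee_rot: [-3.117, 0.002, -1.399]
force: [0.5, -0.6, 0.6]
width: 0.0806
```

Call:
{"fn": "arm_command", "kwargs": {"fingers": [-1, -1, -1, -1, -1, -1, -1, -1], "dp": [[0, 0, 0.01], [0, 0, 0.03], [0, 0, 0.04], [0, 0, 0.04], [-0.01, 0.03, 0.03], [-0.01, 0.045, 0], [-0.01, 0.045, 0], [0, 0.045, 0]], "roll": [0, 0, 0, 0, 0, 0, 0, 0]}}

```text
t: 14.95
eef_pos: [0.4788, -0.1269, 0.2692]
ee_rot: [-3.114, 0.001, -1.406]
force: [1.5, -0.9, 0.1]
width: 0.0878
```

Run:
```python
from h import *
s=get_state(); print(s['eef_pos'],s['force'],s['width'],s['t'])
a=grab_frame('scene');b=grab_frame('top');cv2.imwrite('pics/s9.png',a);cv2.imwrite('pics/t9.png',b)
f=lambda im,x,y:cv2.resize(im[y:y+80,x:x+80],None,fx=5,fy=5,interpolation=cv2.INTER_CUBIC)
cv2.imwrite('pics/c9.png',np.hstack([f(a,190,130),f(b,335,205)]))
```

```text
[ 0.47875381 -0.12686947  0.26919892] [ 1.47398284 -0.87003698  0.06808586] 0.08780778147148935 14.95
```

View pics/c9.png

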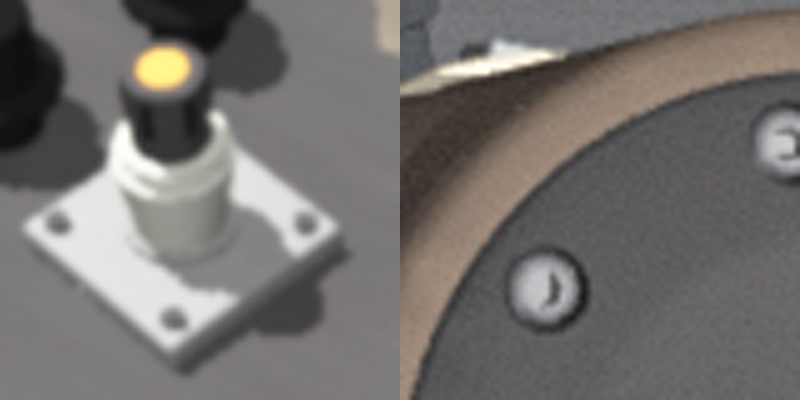

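View pics/s9.png

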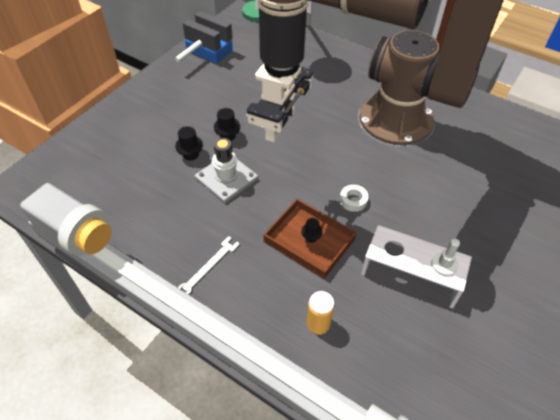

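Call:
{"fn": "arm_command", "kwargs": {"fingers": [-1, -1, -1, -1, -1, -1], "dp": [[0, 0.05, 0], [0, 0.05, 0], [0, 0.05, 0], [0, 0.05, 0], [0, 0.04, 0], [0, 0, 0]], "roll": [0, 0, 0, 0, 0, 0]}}

```text
t: 15.65
eef_pos: [0.479, 0.1176, 0.275]
ee_rot: [-3.106, 0.003, -1.403]
force: [-1.0, 0.3, 0.1]
width: 0.0878
```

Run:
```python
from h import *
np.set_printoptions(precision=4,suppress=True)
s=get_state(); print(s['eef_pos'],s['t'])
a=grab_frame('scene');b=grab_frame('top')
f=lambda im,x,y:cv2.resize(im[y:y+80,x:x+80],None,fx=5,fy=5,interpolation=cv2.INTER_CUBIC)
cv2.imwrite('pics/c10.png',np.hstack([f(a,190,130),f(b,335,205)]));cv2.imwrite('pics/t10.png',b)
def yel(im,x,y,w,h):
    hsv=cv2.cvtColor(im[y:y+h,x:x+w],cv2.COLOR_BGR2HSV)
    m=cv2.inRange(hsv,(15,90,120),(40,255,255)); M=cv2.moments(m,True); return np.array([M['m10']/M['m00']+x,M['m01']/M['m00']+y])
T=cam('top');S=cam('scene');u=yel(b,350,215,60,60);v=yel(a,205,130,40,40)
print(u,v,tri((T,u),(S,v)))
for z in (.144,.147): print(z,proj(T,[.507,-.2925,z]),proj(S,[.507,-.2925,z]),atz(S,v,z),atz(T,u,z))
```

```text
[0.479  0.1176 0.275 ] 15.65
[391.6    244.4444] [222.0127 143.1899] (array([ 0.5072, -0.2917,  0.146 ]), [0.0005308310448015735, 0.000530831044801538])
0.144 [391.9401 244.4486] [222.0741 143.6209] [ 0.5058 -0.2936  0.144 ] [ 0.507  -0.2918  0.144 ]
0.147 [392.4262 244.427 ] [221.9777 142.8081] [ 0.5081 -0.2915  0.147 ] [ 0.5069 -0.2909  0.147 ]
```

View pics/c10.png

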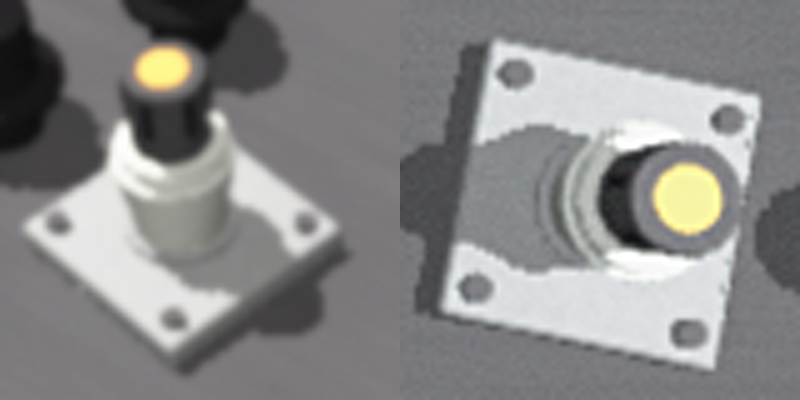

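View pics/t10.png

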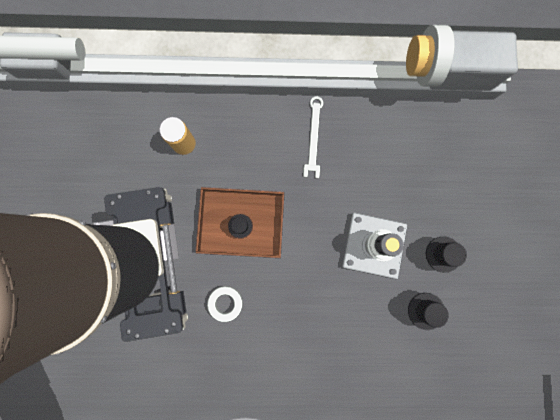

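Call:
{"fn": "arm_command", "kwargs": {"fingers": [1, 1, 1, 1, 1, 1, 1, 1], "dp": [[0.003, -0.04, 0], [0.003, -0.05, 0], [0.003, -0.05, 0], [0.003, -0.05, 0], [0.003, -0.05, 0], [0.003, -0.045, 0], [0, -0.03, 0], [0, 0, 0]], "roll": [0, 0, 0, 0, 0, 0, 0, 0]}}

```text
t: 16.55
eef_pos: [0.4911, -0.2147, 0.2781]
ee_rot: [-3.104, 0.001, -1.41]
force: [-0.3, 0.7, 0.4]
width: 0.0293
```

Run:
```python
from h import *
import pickle
s=get_state(); im=grab_frame('wrist'); print(s['eef_pos'],s['ee_rot'],s['t'],s['width'])
pickle.dump(cam('wrist',s),open('C5.pkl','wb'));cv2.imwrite('pics/w5.png',im)
```

```text
[ 0.49109544 -0.21472574  0.27808694] [-3.10394127e+00  5.16202100e-04 -1.41038012e+00] 16.55 0.02927546773679971
```

View pics/w5.png

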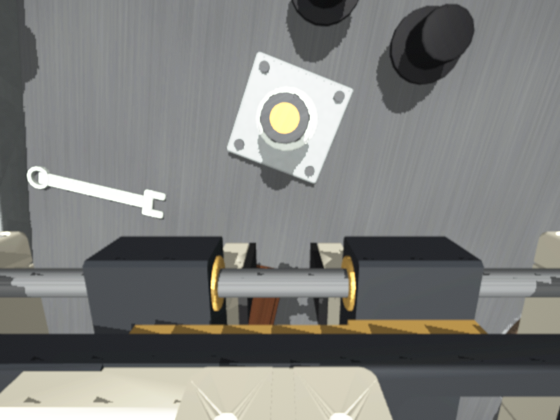

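Call:
{"fn": "arm_command", "kwargs": {"fingers": [1, 1, 1, 1, 1, 1], "dp": [[0.008, -0.04, 0], [0.008, -0.033, -0.02], [0, 0, -0.03], [0, 0, -0.03], [0, 0, -0.02], [0, 0, 0]], "roll": [0, 0, 0, 0, 0, 0]}}

```text
t: 17.2
eef_pos: [0.5047, -0.2912, 0.1781]
ee_rot: [-3.099, -0.001, -1.414]
force: [-0.3, -0.2, 0.3]
width: 0.0004
```

Call:
{"fn": "arm_command", "kwargs": {"fingers": [1, 1, 1, 1], "dp": [[0.001, 0, -0.01], [0, 0, -0.009], [0, 0, -0.004], [0, 0, 0]], "roll": [0, 0, 0, 0]}}

```text
t: 17.6
eef_pos: [0.507, -0.2912, 0.1569]
ee_rot: [-3.096, -0.003, -1.413]
force: [0.6, -0.1, 1.8]
width: 0.0005
```

Call:
{"fn": "arm_command", "kwargs": {"fingers": [1, 1, 1], "dp": [[0, 0, -0.004], [0, 0, -0.002], [0, 0, -0.001]], "roll": [0, 0, 0]}}

```text
t: 17.9
eef_pos: [0.508, -0.2912, 0.151]
ee_rot: [-3.093, -0.004, -1.413]
force: [-0.5, -0.0, 0.9]
width: 0.0008
```

Call:
{"fn": "arm_command", "kwargs": {"fingers": [1, 1], "dp": [[0, 0, -0.002], [0, 0, -0.0015]], "roll": [0, 0]}}

```text
t: 18.1
eef_pos: [0.5082, -0.2913, 0.1476]
ee_rot: [-3.093, -0.004, -1.413]
force: [-0.6, -0.2, 0.9]
width: 0.0004
```

Call:
{"fn": "arm_command", "kwargs": {"fingers": [1], "dp": [[0, 0, -0.001]], "roll": [0]}}

```text
t: 18.2
eef_pos: [0.5082, -0.2913, 0.1465]
ee_rot: [-3.093, -0.004, -1.413]
force: [-0.6, -0.9, -0.5]
width: 0.0005
```

Call:
{"fn": "arm_command", "kwargs": {"fingers": [1], "dp": [[0, 0, -0.0008]], "roll": [0]}}

```text
t: 18.3
eef_pos: [0.5082, -0.2913, 0.1456]
ee_rot: [-3.093, -0.004, -1.413]
force: [-0.0, 1.5, -0.2]
width: 0.0006
```

Call:
{"fn": "arm_command", "kwargs": {"fingers": [1], "dp": [[0, 0, -0.0006]], "roll": [0]}}

```text
t: 18.4
eef_pos: [0.5082, -0.2913, 0.1449]
ee_rot: [-3.093, -0.004, -1.413]
force: [0.1, -0.8, -0.3]
width: 0.0005
```

Call:
{"fn": "arm_command", "kwargs": {"fingers": [1], "dp": [[0, 0, -0.0005]], "roll": [0]}}

```text
t: 18.5
eef_pos: [0.5082, -0.2914, 0.1446]
ee_rot: [-3.093, -0.004, -1.413]
force: [-0.7, 1.3, 5.3]
width: 0.0005
```

Call:
{"fn": "arm_command", "kwargs": {"fingers": [1, 1, 1, 1, 1, 1, 1, 1], "dp": [[0, 0, 0.01], [0, 0, 0.03], [0, 0, 0.04], [0, 0, 0.04], [0, 0.04, 0.02], [0, 0.05, 0], [0, 0.05, 0], [0, 0.04, 0]], "roll": [0, 0, 0, 0, 0, 0, 0, 0]}}

```text
t: 19.3
eef_pos: [0.5063, -0.1106, 0.2951]
ee_rot: [-3.09, -0.005, -1.422]
force: [1.6, -0.6, 0.9]
width: 0.0007
```

Call:
{"fn": "arm_command", "kwargs": {"fingers": [1, 1, 1, 1], "dp": [[0, 0.05, 0], [0, 0.04, 0], [0, 0.02, 0], [0, 0, 0]], "roll": [0, 0, 0, 0]}}

```text
t: 19.7
eef_pos: [0.5054, 0.0058, 0.2997]
ee_rot: [-3.083, -0.003, -1.417]
force: [-1.2, -0.3, -0.2]
width: 0.0004
```

Run:
```python
from h import *
np.set_printoptions(precision=4,suppress=True)
s=get_state(); print(s['eef_pos'],s['qd'],s['t'])
a=grab_frame('scene');b=grab_frame('top');cv2.imwrite('pics/s11.png',a)
f=lambda im,x,y:cv2.resize(im[y:y+80,x:x+80],None,fx=5,fy=5,interpolation=cv2.INTER_CUBIC)
cv2.imwrite('pics/c11.png',np.hstack([f(a,190,130),f(b,335,205)]))
def yel(im,x,y,w,h):
    hsv=cv2.cvtColor(im[y:y+h,x:x+w],cv2.COLOR_BGR2HSV)
    m=cv2.inRange(hsv,(15,90,120),(40,255,255)); M=cv2.moments(m,True); return np.array([M['m10']/M['m00']+x,M['m01']/M['m00']+y])
print(tri((cam('top'),yel(b,350,215,60,60)),(cam('scene'),yel(a,205,130,40,40))))
```

```text
[0.5054 0.0058 0.2997] [ 0.008  -0.0165  0.0042  0.0041 -0.012   0.0149] 19.7
(array([ 0.5066, -0.2918,  0.1451]), [0.0008307309432393881, 0.0008307309432393329])
```

View pics/s11.png

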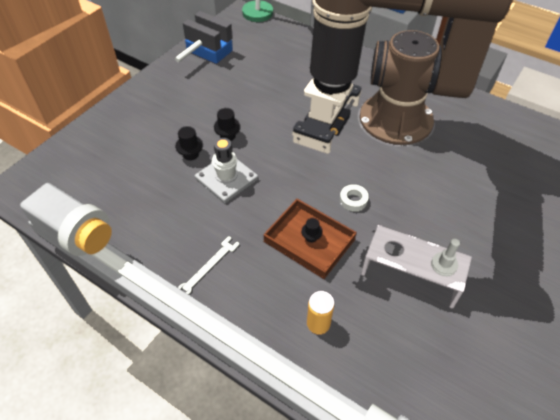

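View pics/c11.png

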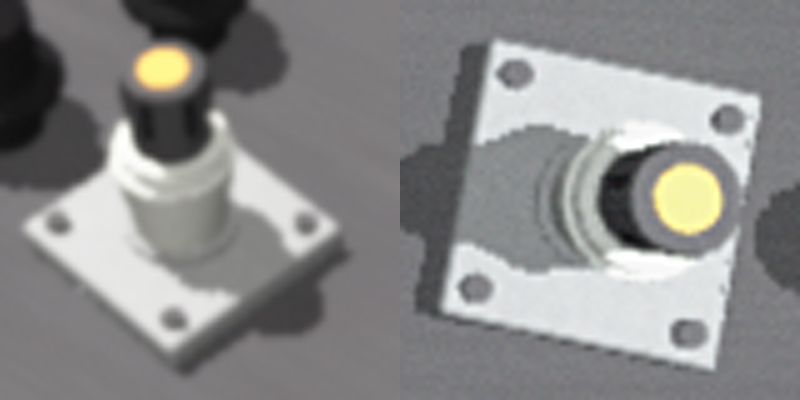

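The chuck's yellow cap is at scene pixel (222,143) over the stand, the flange sits on the rim, the plug stands in the tray at (312,230), and the other parts have not moved.

```bash
python3 -c "
from station import *
print(job_done())"
```

```text
the job is handed in; nothing more can be done
None
```

I pulled the dust plug out of the stand and left it standing in the tray. I then lifted the collet chuck from the rack, lowered it into the stand's taper and let go. The job was handed in at about 19.8 s; no verdict was reported.

**Seating:** during lowering the chuck first touched the stand at about 15 N net, well under the 60 N limit. Afterwards I touched its top lightly with the shut fingers (about 5 N). They met it at a height of about 144 mm, which is where the top should be when the flange is flush.

**Position:** the two cameras put the chuck's cap at (0.507, -0.292, 0.145) m. My estimates of the stand's axis range over about (0.507, -0.292 to -0.294) m.

**What disagreed:**
- Before the touch, the cameras gave a top height of 146 mm, about 2 mm above the touch reading.
- My measurements of the stand's y position differed by up to 2 mm between cameras.
- The arm also drifted a few mm, and its tilt by up to 0.06 rad by the end, so I corrected its position from the measured pose. The tilt could not be commanded away.

**Other parts:** in the last scene picture the arbor, wrench, oil can and ring gauge look unmoved; I judged this by eye and did not measure it. The gripper was well clear of everything when I handed in.

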